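# Close the sliding jaw and clip the sprung hook tie

## Robot

A 6-joint arm with a two-finger parallel gripper is mounted at the origin on a cart in front of the work surface, level with it; the furniture and walls round the work are solid. World frame = base frame: x ahead of the robot, y to its left, z up, the work surface at z = 0. Lengths are in m, angles in rad, forces in N, time in s.
With the tool pointing down it reaches from about 0.275 to 0.875 m from the base axis. Payload 12.5 kg.
Tool frame: the origin (TCP) lies on the centre line of the jaws, within the pads' length; the fingertips stand r.finger_overhang ahead of it and the grasp point (between the pads) lies 3 mm ahead of it (r.finger_overhang is the distance from the TCP to the fingertips, in m); z points along the fingers, y is the direction in which the jaws open and shut (so a half turn about z gives the same grasp; the last joint's range is limited). The gripper opens to 85 mm and grips with 20 to 120 N. Pads are 22 mm wide; open, the fingers measure 114 mm over their backs; the gripper's body (76 mm by 85 mm) begins 54 mm behind the grasp point. The pads swing forward as they close: fully open they stand 13 mm farther back than shut.
Start: joints at [-0.085, 0.351, 1.652, -0, 1.139, -0.085], TCP at [0.55, 0, 0.253] pointing down, gripper open.
Joint ranges: [-2.75, 2.75], [-0.79, 2.1], [0.01, 2.65], [-1.57, 4.71], [0.07, 3.14], [-2.87, 2.87]. Speed limits (rad/s): [2.22, 2.22, 2.79, 3.14, 3.14, 3.14].

## Interface

Orientations are given as a unit quaternion [x, y, z, w].
In Python, from cell import r, optics gives the robot as it stands. The module is installed in compiled form; this text tells all that it offers. Calls block until the motion is done:
- r.move_to(position, orientation): joint-space move of the TCP to a pose.
- r.move_linear(position, rot=None, vel=0.15): straight line of the TCP; rot=None keeps the orientation; vel is the mean speed in m/s.
- r.set_joints(angles): joint-space move.
- r.set_gripper(opening, squeeze=None): opening from 0.0 (shut) to 1.0 (fully open); squeeze is the grip in N (None keeps the last); returns when the fingers have stopped.
- r.sleep(seconds).
- r.inverse_kinematics(position, orientation): joint angles nearest the present ones, or None.
- optics.get_image(name): name is "scene" or "side" or "wrist"; returns a dict with "pixels" (480x640x3 uint8, red, green, blue), "depth" (480x640 float32, m along the optical axis (not along the pixel's ray), 0 where there is no reading), "fx", "fy", "cx", "cy" (pixels), "camera_from_world" (4x4, takes a point from world to camera coordinates); the wrist camera has in their place "mount" (4x4, takes a point from camera to tool coordinates, whose origin is the TCP and whose axes are the flange's). Camera axes: x right, y down, z forward; pixel columns grow to the right and rows downward; lengths in m; the calibration is good to about 2 mm. A picture is of the moment at which its call begins: read the wrist's pose just before it.
A pose or a line that the arm cannot do raises r.PlanningError and nothing moves.
- r.hand_in(): hands the job in, once; it reports no verdict.
Readings, each from a call of its own:
- r.current_t(): time.
- r.current_q(): joint angles.
- r.current_qvel(): joint speeds.
- r.current_effort(): joint torques, N m.
- r.current_tool_pos(): TCP position.
- r.current_ee_rot(): TCP orientation.
- r.current_contact_force(): force on the tool from outside, world axes, zero at the start.
- r.current_torque(): the same for the moment, N m.
- r.current_opening(): opening from 0.0 (shut) to 1.0 (fully open).
Only numpy, scipy, OpenCV 4.12 (cv2) and the standard library are available. Lean on these libraries where they do the work, as an engineer would, in place of code of your own. Each camera call takes 0.05 s, during which the arm holds its last target.

## Task

Lock the metal furniture block in the lock-up fixture: push the sliding jaw forward until the block is hard against the head block and the sprung pawl has clicked in behind the jaw. Then squeeze the tie's plunger cap fully toward its fixed lug so that the hook runs out, swing the tie closed, still squeezed, so that the hook's mouth takes in the jaw's post, and let go so that the spring draws the hook tight on the post. Leave the loose things round about where they are.

Things in the scene. Friction and masses are not known exactly. Their poses are not given: they have to be found in the camera images.
- bed: lock-up fixture, fixed: grey plate 260x195x10 mm. Origin on the table under it, z up, x along the channel toward the head block (at yaw 0 away from the robot). Plate spans x -125..135, y -120..75 mm. Rails at y -72 and -8 (tops 26 mm above the table) guide jaw and block; channel centre y -40, inner width 56. The head block's face is at x 110, its top at 44.
- jaw (a joint): sliding jaw, m along the bed's x, 0 = fully back, about 0.065 = home (block against the head). Stays where left; friction about 2 N, the pawl adds about 3 N. Its 52x50x20 mm body in the channel (front face at bed x 28 mm when home) carries a crossbar over both rails (18x126 mm, top 38 mm above the table), a push fin and the post. The crossbar's right end (bed -y) passes the pawl.
- push_face (a point): centre of the rear (toward bed -x) face of the jaw's upright push fin; the fin is 12 mm thick along bed x, 44 mm wide along bed y, from 36 to 76 mm above the table; this point is at 56 mm. Axes as the bed's.
- hook_post (a point): axis of the upright round post on the jaw's left end (diameter 14 mm, top 62 mm above the table), at the hook's height, 46 mm above the table. Axes as the bed's.
- pawl (a joint): sprung pawl, 42 mm long finger beside the right rail, rad, 0 = sprung in. The jaw's crossbar pushes it aside to about 0.3 in passing, and it falls back to 0 behind the crossbar about 2 mm before the jaw is home and then blocks its return (6 mm of play).
- tie (a joint): tie bar swinging in the horizontal plane on its pivot, rad, 0 = closed (bar parallel to the channel, pointing to bed -x), grows to 1.25 as the bar's free end swings out to bed +y. Stop at 0. Stays where it is left (friction 0.03 N m).
- tie_pivot (a point): the tie's hinge axis (vertical), at bed x 125, y 45 mm, here 46 mm above the table. Axes of the tie: the bar runs from the pivot to the tie's -x; at joint tie = 0 the axes are the bed's, and opening turns the tie clockwise seen from above.
- pinch_point (a point): point of the tie, 94 mm from the pivot along the bar, 76 mm above the table: midway between cap and lug WHEN SQUEEZED. Axes as the tie's. Keep fingertips above 55 mm over the table: the rod beyond the lug has its top at 51 mm.
- lug (a point): centre of the outer face (to the tie's -x) of the fixed lug, an upright plate on the tie 28 mm wide, 8 mm thick, top 92 mm above the table; 16 mm from pinch_point to the tie's -x; does not move along the bar. Axes as the tie's.
- cap (a point): centre of the outer face (to the tie's +x, toward the pivot) of the plunger cap, an upright plate 28 mm wide, 8 mm thick, top 92 mm above the table; moves with the plunger. At rest 34 mm from pinch_point (50 mm over cap and lug), fully squeezed 16 mm (32 mm over both). Axes as the tie's. The bar's top under it is at 34 mm.
- plunger (a joint): plunger, m, 0 = at rest, 0.018 = fully squeezed (stop). Pressing the cap toward the lug runs the hook out away from the pivot; spring 3.6 N at rest, 9 N fully squeezed. About 0.006 when the hook is drawn tight on the post of a jaw that is home. Unsqueezed, the hook strikes the post from the side and the tie cannot close.
- hook_seat (a point): moves with the plunger: where the post's axis lies in the hook when caught (46 mm above the table). Axes as the tie's. The claw (10 mm round bar) is on the -x side, the rod on the +y side, a lip 8 mm round on the -y side reaching from the claw back to 1 mm past this point; the mouth is 19 mm wide and open to +x.
- block: metal furniture block with H ends, 50x82x26 mm, origin under its centre, long axis (own y) along the channel; loose, 0.22 kg, in the channel between jaw and head block. Home, its centre is at bed x = 69 mm.
- rule: brass rule, plain block 54x18x22 mm, loose bystander, origin under its centre (stands on the fixture's plate at its front left)
- mould: cast mould box 64x110x42 mm, loose bystander, origin under its centre
- key: T-handled quoin key 70x90x12 mm, loose bystander, origin under its centre
- h_small: small H-ended metal furniture 40x70x30 mm, loose bystander, origin under its centre
- wood: wooden furniture block 60x24x18 mm, loose bystander, origin under its centre
- roller: short ink roller lying on its side, 132x269x86 mm, loose bystander, origin under its centre
There are look-alikes about, which are no part of the job. What is shaped like the block but brown, orange or purple is not meant.

How it is judged:
By the outcome, as a careful person would: the job done as asked, in the order asked, and still so for the second after the job is handed in, with the robot touching nothing.
It also fails if it takes over 51 s, if anything falls off the work surface, if the arm or the gripper's body presses on something with over 40 N, if the wrist force passes 120 N, or if a joint passes its speed limit or range.

## Working session

There is one attempt and no reset: what is moved stays moved. The work goes in short steps, each a Python script; the robot and the scene stay as the last script left them, time stands still between calls to the robot, and variables do not carry over. Pictures are saved under pics/ and viewed, and the job is handed in when it is done.

```bash
mkdir -p pics
cat > h.py <<'E'
import numpy as np, cv2
from cell import r, optics
def grab(n,tag):
    im=optics.get_image(n)
    cv2.imwrite(f'pics/{tag}.png',im['pixels'][:,:,::-1])
    np.savez(f'pics/{tag}.npz',**{k:v for k,v in im.items()})
    return im
def world(im,u,v,z=None):
    T=np.linalg.inv(im['camera_from_world'])
    d=np.array([(u-im['cx'])/im['fx'],(v-im['cy'])/im['fy'],1.])
    if z is None:
        dd=float(im['depth'][int(v),int(u)]); return T[:3,:3]@(d*dd)+T[:3,3]
    w=T[:3,:3]@d; s=(z-T[2,3])/w[2]; return T[:3,3]+s*w
def proj(im,p):
    c=im['camera_from_world']@np.append(p,1); return im['fx']*c[0]/c[2]+im['cx'],im['fy']*c[1]/c[2]+im['cy']
E
python3 - <<'E'
from h import *
for n in('scene','side','wrist'): grab(n,n+'0')
print(r.current_t(),r.finger_overhang,r.current_ee_rot(),r.current_contact_force())
E
```

```text
0.15 0.022 [ 7.07112076e-01  7.07101340e-01 -2.88883433e-04 -3.50672966e-04] [-0.18116622 -0.30703483  0.24088485]
```

View pics/scene0.png

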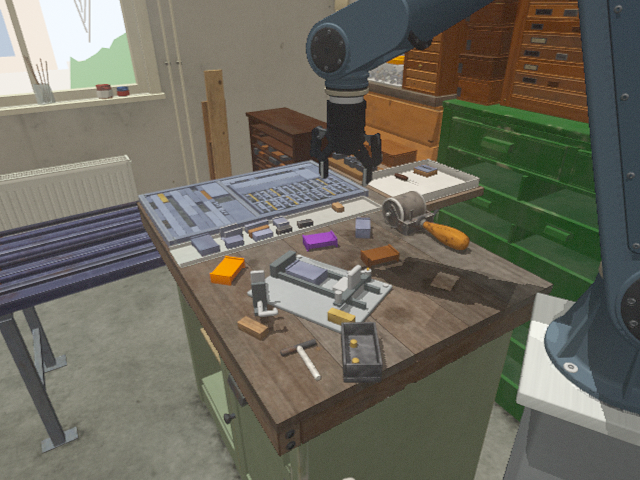

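View pics/side0.png

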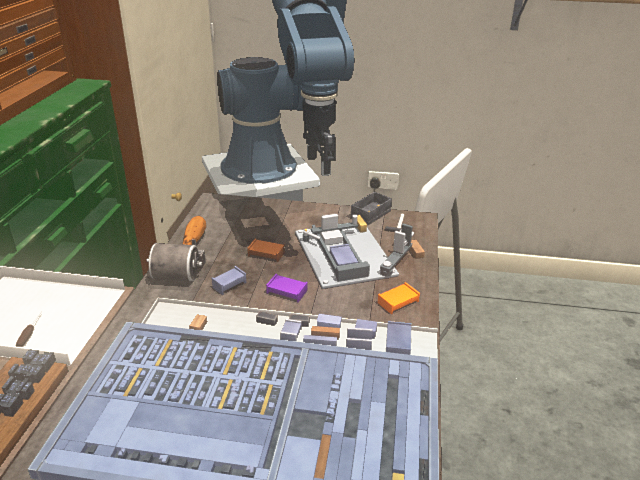

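View pics/wrist0.png

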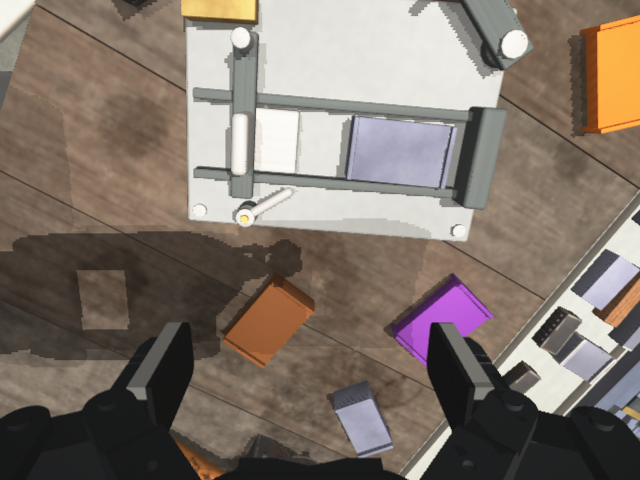

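The scene view shows the fixture at about (325,285), and the wrist view shows it at (190–530, 0–240). Things that could be taken for the block in the wrist view:
- lavender in the channel (400,150), which is the one meant
- purple (440,320)
- brown (270,320)
- orange (612,75)
- small lavender H (365,420)

I'll check the choice in a close crop.

```bash
cat >> h.py <<'E'
from scipy.spatial.transform import Rotation as R
def wT(im,pos,q):
    T=np.eye(4);T[:3,:3]=R.from_quat(q).as_matrix();T[:3,3]=pos
    im=dict(im); im['camera_from_world']=np.linalg.inv(T@im['mount']); return im
def wgrab(tag):
    p,q=r.current_tool_pos(),r.current_ee_rot()
    im=wT(optics.get_image('wrist'),p,q)
    cv2.imwrite(f'pics/{tag}.png',im['pixels'][:,:,::-1]); np.savez(f'pics/{tag}.npz',**im)
    return im
def load(tag): return dict(np.load(f'pics/{tag}.npz'))
def crop(tag,x0,y0,x1,y1,s,out):
    a=cv2.imread(f'pics/{tag}.png')[y0:y1,x0:x1]; cv2.imwrite(f'pics/{out}.png',cv2.resize(a,None,fx=s,fy=s,interpolation=cv2.INTER_CUBIC))
E
python3 - <<'E'
from h import *
im=wgrab('w1'); crop('w1',170,0,570,250,2,'w1c')
print(r.current_tool_pos(), im['mount'])
for u,v in[(240,38),(239,145),(255,205),(480,150),(400,150),(514,44),(220,10),(340,60),(199,209),(458,231)]: print(u,v,world(im,u,v).round(4))
crop('scene0',220,230,420,380,4,'s0c'); crop('side0',280,190,440,310,5,'sd0c')
E
```

```text
[5.49822682e-01 5.57676995e-05 2.52966689e-01] [[ 1.09982067e-03 -9.44492227e-01 -3.28531923e-01  8.41571397e-02]
 [ 9.99999327e-01  1.15985288e-03  1.32343438e-05  7.12427910e-04]
 [ 3.68548962e-04 -3.28531716e-01  9.44492867e-01 -1.20545041e-01]
 [ 0.00000000e+00  0.00000000e+00  0.00000000e+00  1.00000000e+00]]
240 38 [0.5026 0.1213 0.0619]
239 145 [0.5002 0.0513 0.0754]
255 205 [ 0.5041 -0.0026  0.0349]
480 150 [0.6833 0.0442 0.0441]
400 150 [0.6231 0.0428 0.033 ]
514 44 [0.7004 0.1203 0.038 ]
220 10 [0.4847 0.1431 0.0338]
340 60 [0.5744 0.1115 0.0099]
199 209 [ 0.4509 -0.0118  0.0138]
458 231 [ 0.6855 -0.0323  0.0136]
```

View pics/w1c.png

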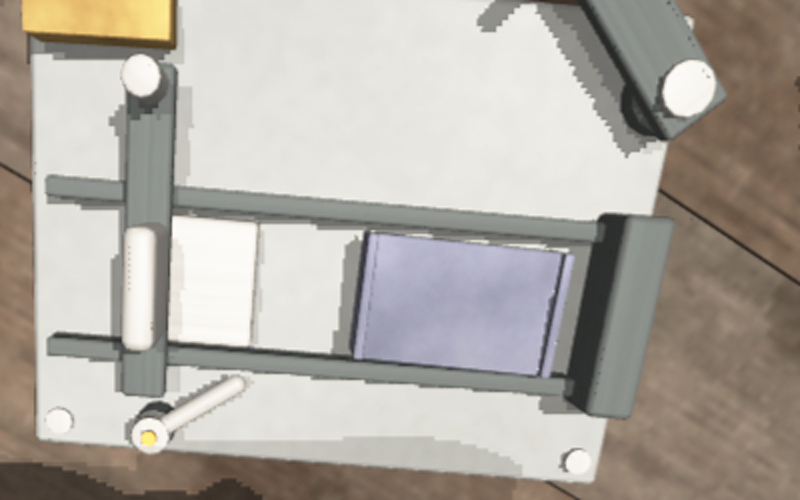

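View pics/s0c.png

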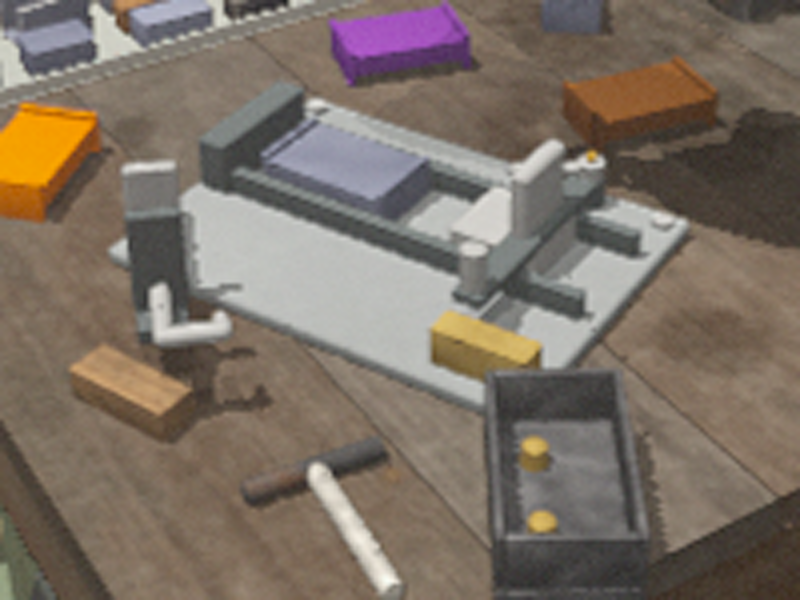

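View pics/sd0c.png

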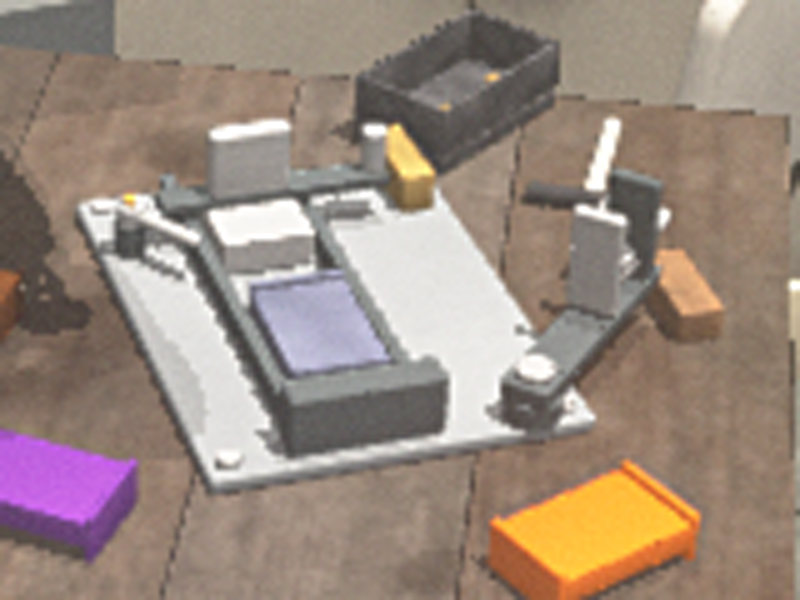

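The crop confirms the choice. The lavender H-ended block lies in the channel at w1 (400,150), between the jaw (fin at (239,145)) and the head block. The tie is open, with its pivot at (514,44) and its cap and lug out of view. Next I'll fit the bed pose.

Run:
```python
from h import *
from scipy.optimize import least_squares
im=load('w1')
# (pix, z, kind, value)
P=lambda cx,cy,z: world(im,170+cx/2,cy/2,z)[:2]
obs=[ (P(52,177,.026),'y',-.004),(P(596,222,.026),'y',-.004),   # left rail outer edge? check
      (P(50,355,.026),'y',-.076),(P(565,393,.026),'y',-.076),
]
for o in obs: print(o)
for c in [(52,177),(52,199),(300,201),(300,220),(596,222),(596,240),(50,335),(50,355),(560,378),(560,393)]: print(c,P(*c,.026))
print('head top corners',[P(*c,.044) for c in[(610,215),(672,218),(632,416),(578,400)]])
print('pivot',P(689,88,.038), 'post',P(141,75,.062),'fin top',P(138,228,.076),P(138,348,.076), P(124,290,.076),P(154,290,.076))
print('plate corners',P(33,55,.01),P(38,438,.01),P(593,482,.01),'block',[P(*c,.036) for c in[(370,232),(572,255),(355,358),(545,376)]])
```

```text
(array([0.46040546, 0.08947523]), 'y', -0.004)
(array([0.6768391 , 0.07277455]), 'y', -0.004)
(array([0.45326403, 0.01888468]), 'y', -0.076)
(array([0.67241507, 0.0028014 ]), 'y', -0.076)
(52, 177) [0.46040546 0.08947523]
(52, 199) [0.45967279 0.08126194]
(300, 201) [0.55822152 0.08061681]
(300, 220) [0.55828738 0.07340601]
(596, 222) [0.6768391  0.07277455]
(596, 240) [0.67771585 0.06584037]
(50, 335) [0.4540225  0.02731219]
(50, 355) [0.45326403 0.01888468]
(560, 378) [0.66954317 0.0093205 ]
(560, 393) [0.67027479 0.00279844]
head top corners [array([0.67527816, 0.07590518]), array([0.69891625, 0.07484772]), array([ 0.6946493 , -0.00257212]), array([0.67172734, 0.00411411])]
pivot [0.70072666 0.12031025] post [0.50295482 0.12157189] fin top [0.5014971  0.07227026] [0.49921568 0.03086396] [0.49541343 0.05135349] [0.50598072 0.05136643]
plate corners [0.45278962 0.13491034] [ 0.43986761 -0.02227093] [ 0.69585326 -0.04317431] block [array([0.58544663, 0.06927264]), array([0.66532614, 0.06067452]), array([0.58112212, 0.0196918 ]), array([0.65983176, 0.01230606])]
```

Run:
```python
from h import *
for tag,box in(('side0',(385,220,430,290)),('scene0',(245,265,285,325))):
    im=load(tag); pts=[]
    for v in range(box[1],box[3]):
        for u in range(box[0],box[2]):
            if im['depth'][v,u]>0: pts.append([*world(im,u,v),*im['pixels'][v,u],u,v])
    p=np.array(pts)
    for lo,hi in((.088,.097),(.06,.088)):
        q=p[(p[:,2]>lo)&(p[:,2]<hi)]
        br=q[:,3:6].mean(1)
        for nm,m in(('white',br>130),('dark',br<=130)):
            if m.sum(): print(tag,lo,nm,m.sum(),np.median(q[m,:3],0).round(4),q[m,:3].min(0).round(4),q[m,:3].max(0).round(4))
# poses
c,s=np.cos(-.079),np.sin(-.079)
piv=np.array([.7007,.1203])
for th in(1.2,1.25):
    a=-.079+np.pi-th
    d=np.array([np.cos(a),np.sin(a)]); print(th,'pinch',piv+.094*d,'lug',piv+.110*d,'cap',piv+.06*d)
```

```text
side0 0.088 white 26 [0.6573 0.1762 0.0894] [0.6277 0.1649 0.0881] [0.6736 0.2126 0.092 ]
side0 0.088 dark 9 [0.646  0.2003 0.0893] [0.6299 0.1627 0.0881] [0.6601 0.2125 0.0914]
side0 0.06 white 32 [0.6675 0.1784 0.0752] [0.6277 0.1603 0.0603] [0.6789 0.2142 0.0875]
side0 0.06 dark 173 [0.651  0.1942 0.0754] [0.6291 0.161  0.06  ] [0.6769 0.2157 0.0876]
scene0 0.088 white 40 [0.6546 0.1744 0.0904] [0.6254 0.1614 0.088 ] [0.668  0.2107 0.0924]
scene0 0.088 dark 33 [0.6328 0.2027 0.0896] [0.6205 0.1616 0.088 ] [0.6603 0.2159 0.0918]
scene0 0.06 white 3 [0.6489 0.1643 0.0877] [0.6472 0.1627 0.0632] [0.658  0.1687 0.0879]
scene0 0.06 dark 297 [0.6386 0.2    0.0761] [0.6198 0.1624 0.0601] [0.6687 0.2143 0.088 ]
1.2 pinch [0.67365873 0.21032649] lug [0.66905596 0.22565015] cap [0.68343962 0.17776372]
1.25 pinch [0.67819197 0.21156549] lug [0.67436082 0.22710004] cap [0.68633318 0.17855456]
```

```bash
cat >> h.py <<'E'
YAW=-.079; BX=np.array([np.cos(YAW),np.sin(YAW),0]); BY=np.array([-np.sin(YAW),np.cos(YAW),0])
def qdown(a):  # tool x at world angle a, z down
    x=np.array([np.cos(a),np.sin(a),0]); z=np.array([0,0,-1.]); return R.from_matrix(np.c_[x,np.cross(z,x),z]).as_quat()
E
python3 - <<'E'
from h import *
q=qdown(YAW); fin=np.array([.4954,.0514,0])
p=fin-.011*BX-.03*BX; 
for a in(YAW,YAW+np.pi):
  print([r.inverse_kinematics([*p[:2],z],qdown(a)) for z in(.15,.068)])
t=r.current_t()
r.set_gripper(0.0,40)
r.move_to([*p[:2],.15],q); r.move_linear([*p[:2],.068],vel=.12)
print(r.current_t()-t,r.current_t(),r.current_contact_force(),r.current_tool_pos())
r.move_linear(r.current_tool_pos()+.025*BX,vel=.1)
print(r.current_contact_force(),r.current_t())
wgrab('w2'); grab('scene','s2')
E
```

```text
[array([ 1.78808200e-02,  3.35304354e-01,  1.97787273e+00, -4.44089210e-16,
        8.28415568e-01,  1.66767715e+00]), array([ 1.78808200e-02,  4.91353223e-01,  2.01898512e+00, -4.44089210e-16,
        6.31254315e-01,  1.66767715e+00])]
[array([ 1.78808200e-02,  3.35304354e-01,  1.97787273e+00, -4.44089210e-16,
        8.28415568e-01, -1.47391551e+00]), array([ 1.78808200e-02,  4.91353223e-01,  2.01898512e+00, -4.44089210e-16,
        6.31254315e-01, -1.47391551e+00])]
3.1416999999999997 3.3417 [ 1.28951624 -0.3420659   0.08564911] [0.45489588 0.05466452 0.06847969]
[-0.04678682 -0.69289539 -0.35710429] 3.7417
```

View pics/w2.png

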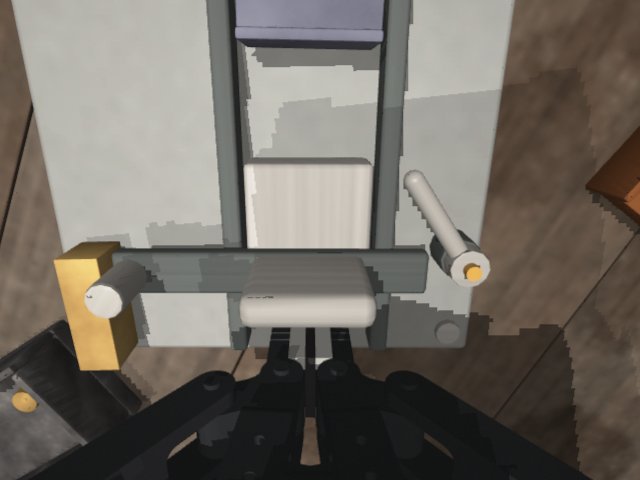

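View pics/s2.png

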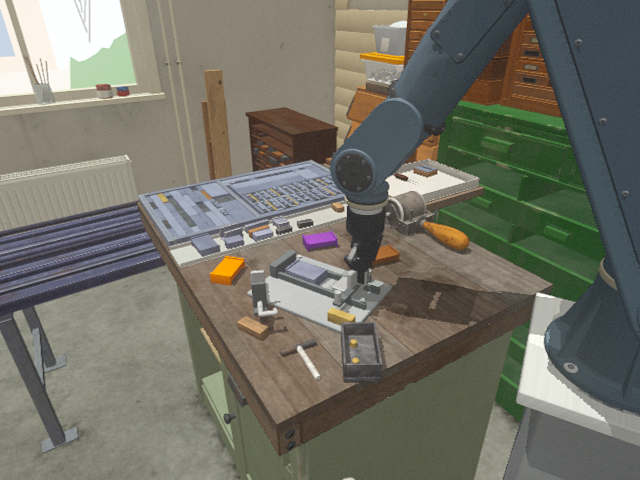

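The wrist view shows the shut fingers centred behind the fin (308,300), about 5 mm short of it. The brass rule sits beside the crossbar's left end at (95,305), and the pawl's tip is at (413,180). Pushing now.

Run:
```python
from h import *
p0=r.current_tool_pos()
for d in(.012,.03,.05):
    r.move_linear(p0+d*BX,vel=.06); print(d,r.current_contact_force().round(1),r.current_t())
d=.05
while d<.080:
    d+=.002; r.move_linear(p0+d*BX,vel=.05); f=r.current_contact_force(); print(round(d,4),f.round(1),(r.current_tool_pos()-p0)@BX,r.current_t())
    if f@BX<-18: break
wgrab('w3')
```

```text
0.012 [-0.3 -0.1  0.8] 4.1833
0.03 [0.3 0.  0. ] 4.6333
0.05 [-0.5  0.3 -1. ] 5.1167
0.052 [-0.4 -0.7  0.1] 0.0520642563583398 5.3667
0.054 [-0.9  0.2  0.8] 0.05420517641210721 5.6167
0.056 [-0.7  0.2  0. ] 0.05632421425421578 5.8667
0.058 [-0.9 -0.1 -0.4] 0.0582106107410732 6.1167
0.06 [-1.1 -0.6 -0.7] 0.060114247443711896 6.3667
0.062 [-9.2  0.5  6.1] 0.0603683407116813 6.6167
0.064 [-21.2   0.5  13.6] 0.060414943142675974 6.8667
```

View pics/w3.png

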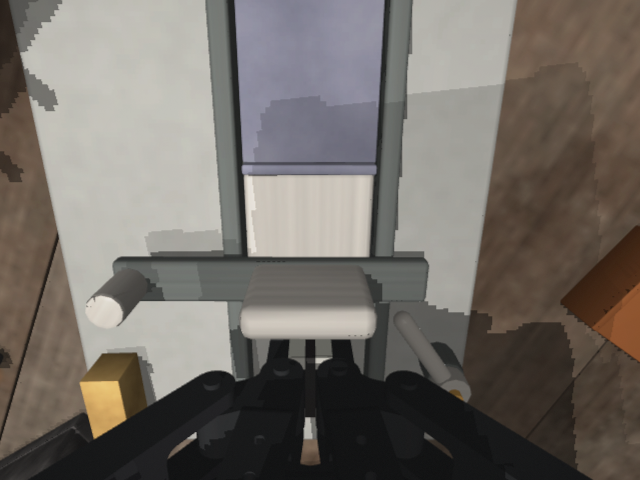

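The jaw stopped hard at about -21 N. The pawl tip at (405,318) now lies behind the crossbar's right end (428,300). I'll back off and look at the tie from above it.

Run:
```python
from h import *
p=r.current_tool_pos()
r.move_linear(p-.02*BX,vel=.12); print(r.current_contact_force())
r.move_linear(p-.02*BX+[0,0,.09],vel=.2)
th=.82; a=YAW+np.pi/2-th
r.set_gripper(1.0)
r.move_to([.635,.165,.26],qdown(a)); print(r.current_t(),r.current_q())
wgrab('w4'); grab('scene','s4'); grab('side','d4')
```

```text
[0.51247903 0.30866797 0.29442863]
9.4417 [ 1.82679674e-01  5.40098120e-01  1.34692678e+00 -2.47225267e-04
  1.25637337e+00  1.08402812e+00]
```

View pics/w4.png

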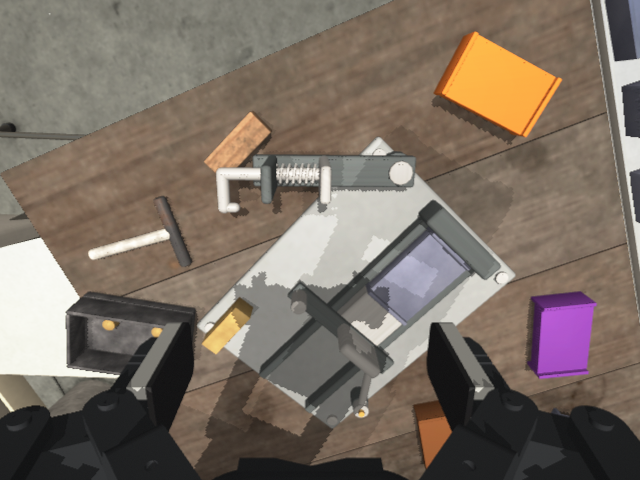

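The wrist view shows the tie lying horizontally: pivot at (400,172), cap at (325,185), lug at (268,180), hook at (225,190). The wood block behind it at (238,143) is low. The crop comes next.

Run:
```python
from h import *
crop('w4',205,135,425,225,3.6,'w4c'); crop('w4',270,190,530,430,3,'w4d')
im=load('w4')
v0,v1,u0,u1=140,230,205,425
for nm,lo,hi in(('caplug',.086,.097),):
    for ua,ub in((250,290),(300,345)):
        P=np.array([world(im,u,v) for v in range(v0,v1) for u in range(ua,ub) if im['depth'][v,u]>0])
        P=P[(P[:,2]>lo)&(P[:,2]<hi)]; print(ua,len(P),P.mean(0).round(4),P.min(0).round(4),P.max(0).round(4))
for u,v in((400,172),(360,172)): print(world(im,u,v))
```

```text
250 431 [0.6362 0.2044 0.0911] [0.623  0.1939 0.0864] [0.6473 0.2142 0.0936]
300 422 [0.6616 0.1715 0.0911] [0.6489 0.1607 0.0861] [0.6731 0.1814 0.0937]
[0.70065863 0.12115848 0.03878641]
[0.67986966 0.14594982 0.03380241]
```

View pics/w4c.png

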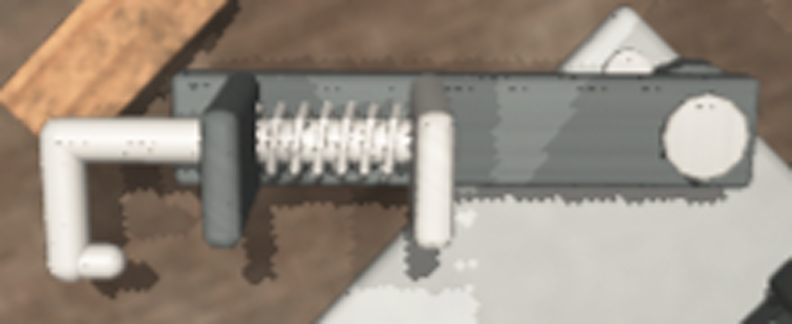

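View pics/w4d.png

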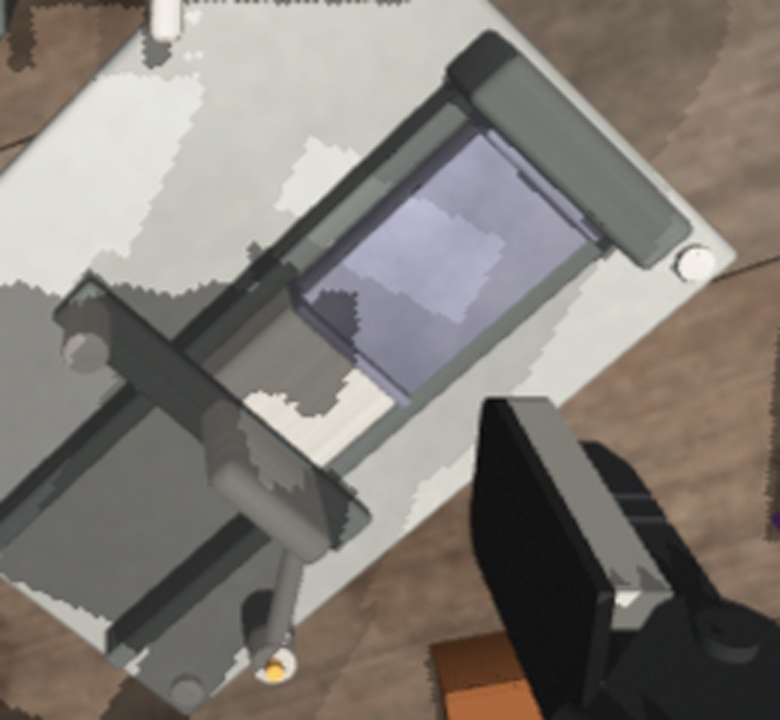

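The cap to lug centre distance measures 41.6 mm against 42 expected. Carrying the cap back 64 mm along the bar gives a pivot within 1 mm of the one seen. The tie angle comes out at about 0.83 rad. Now the grip.

```bash
cat >> h.py <<'E'
PIV=np.array([.7007,.1209])
def tie(th,z,off=0.):
    b=YAW+np.pi-th; d=np.array([np.cos(b),np.sin(b)])
    return np.array([*(PIV+(.094+off)*d),z]), qdown(b-np.pi/2)
E
python3 - <<'E'
from h import *
th=.834
print([None if r.inverse_kinematics(*tie(t,.081)) is None else r.inverse_kinematics(*tie(t,.081)).round(2) for t in(.834,.4,0)])
p,q=tie(th,.16); r.move_to(p,q)
p,q=tie(th,.081); r.move_linear(p,vel=.1); print(r.current_t(),r.current_tool_pos()-p,r.current_contact_force())
r.set_gripper(.62,30); print(r.current_opening(),r.current_contact_force())
r.set_gripper(0,30); r.sleep(.2); print(r.current_opening(),r.current_contact_force(),r.current_t())
wgrab('w5')
grab('scene','s5'); crop('s5',220,230,420,380,4,'s5c')
E
```

```text
[array([ 0.23,  0.76,  1.42, -0.  ,  0.95,  1.14]), array([ 0.19,  0.71,  1.53, -0.  ,  0.9 ,  0.67]), array([ 0.13,  0.69,  1.58, -0.  ,  0.88,  0.21])]
11.0333 [4.28894527e-04 9.10456024e-05 7.17052072e-04] [ 0.18944713 -0.2587465   0.18033487]
0.6175077357460107 [ 2.93505945 -4.17330961  5.1011503 ]
0.36774254383939764 [-4.34171782  4.45871005 10.83054374] 11.9833
```

View pics/w5.png

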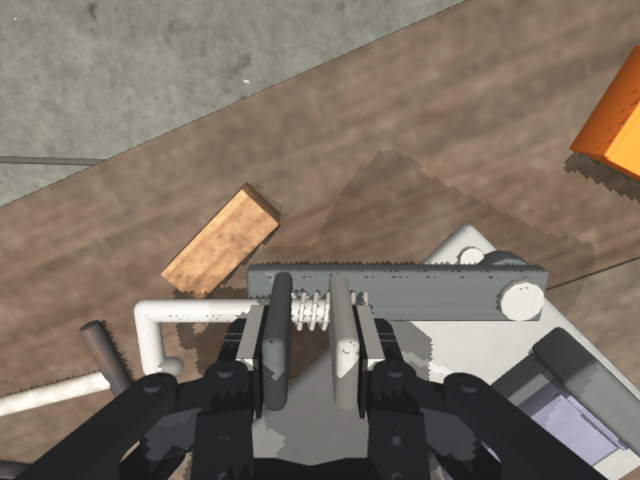

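View pics/s5c.png

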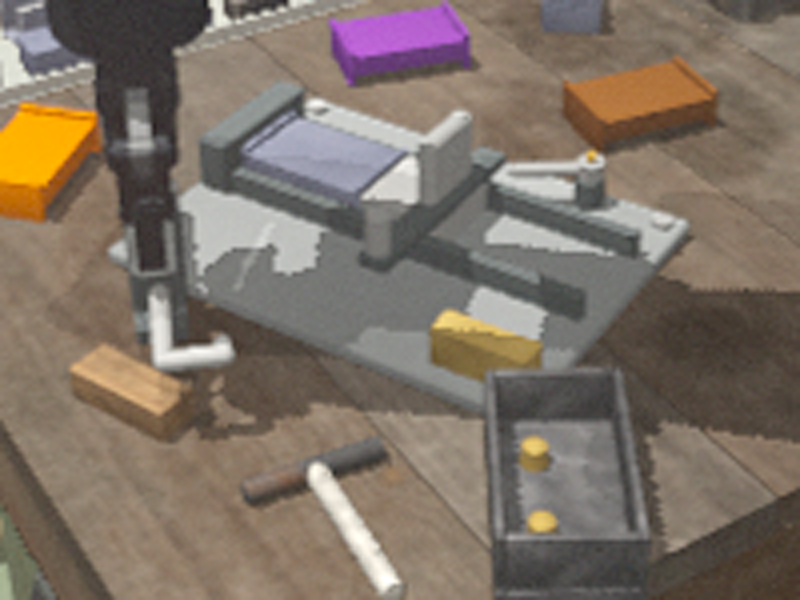

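The opening of 0.368 × 85 mm is 31.3 mm, so the plunger is fully squeezed. The wrist view shows the hook run out to (150,340), and the scene crop shows the pawl behind the crossbar at about (500,175). Swinging now.

Run:
```python
from h import *
th=.834
while th>.30:
    th-=.107; p,q=tie(th,.081); r.move_linear(p,rot=q,vel=.05)
    print(round(th,3),r.current_contact_force().round(1),round(float(r.current_torque()[2]),2),round(r.current_opening(),3),r.current_t())
wgrab('w6'); grab('scene','s6'); crop('s6',240,240,400,360,5,'s6c')
```

```text
0.727 [-5.5  4.4 10.7] 0.08 0.366 12.4333
0.62 [-7.   5.7 11.9] 0.01 0.367 12.7833
0.513 [-8.3  6.2 13.1] 0.07 0.362 13.1333
0.406 [-9.1  6.1 14.6] 0.15 0.363 13.4833
0.299 [-10.1   5.2  15.7] 0.15 0.365 13.8333
```

View pics/w6.png

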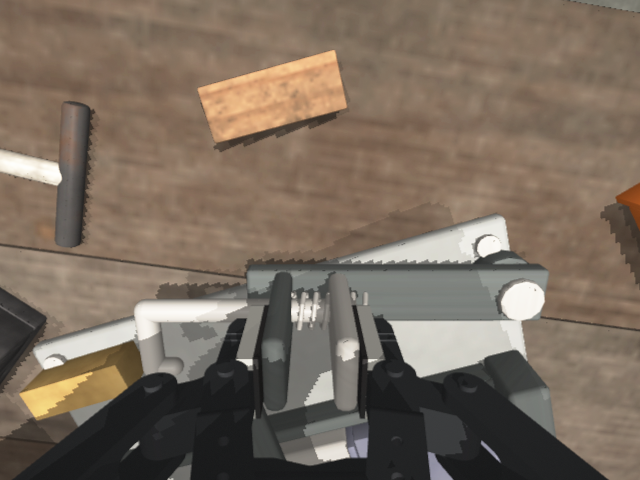

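View pics/s6c.png

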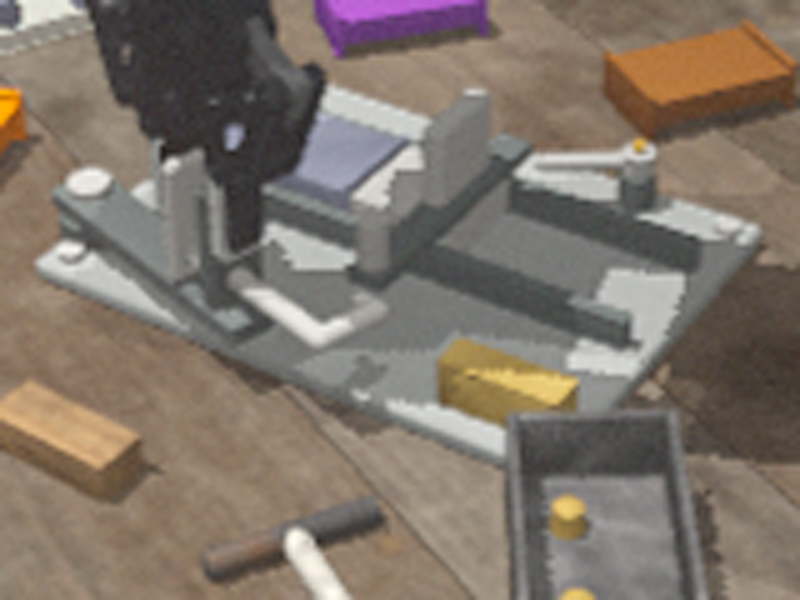

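In the scene crop the squeezed hook at (320,330) is still outside the post (372,235), and its mouth is heading for the post. I'll go on in smaller steps and watch the side force.

Run:
```python
from h import *
th=.299
for th in(.24,.19,.15,.11,.075,.045,.02,.005,-.005,-.012):
    p,q=tie(th,.081,.0006); r.move_linear(p,rot=q,vel=.04)
    f=r.current_contact_force(); print(round(th,3),f.round(1),'by',round(float(f@BY),1),round(float(r.current_torque()[2]),2),round(r.current_opening(),3),r.current_t())
    if f@BY>14: break
wgrab('w7'); grab('scene','s7'); crop('s7',240,240,400,360,5,'s7c'); grab('side','d7'); crop('d7',280,190,440,310,5,'d7c')
```

```text
0.24 [-6.9  5.  14. ] by 4.4 0.22 0.366 14.225
0.19 [-7.1  5.1 14.1] by 4.5 0.31 0.366 14.4917
0.15 [-8.4  4.1 14.9] by 3.4 0.27 0.367 14.7417
0.11 [-9.4  4.1 15.1] by 3.3 0.31 0.363 14.9917
0.075 [-9.2  4.  16. ] by 3.3 0.37 0.368 15.2417
0.045 [-8.8  3.7 15.3] by 3.0 0.3 0.365 15.4917
0.02 [-9.7  4.2 16.1] by 3.4 0.33 0.366 15.7417
0.005 [-9.5  5.5 16.2] by 4.7 0.09 0.364 15.9917
-0.005 [-7.6 12.  15. ] by 11.4 -0.62 0.363 16.2417
-0.012 [-8.3 16.9 14.6] by 16.2 -0.92 0.364 16.4917
```

View pics/w7.png

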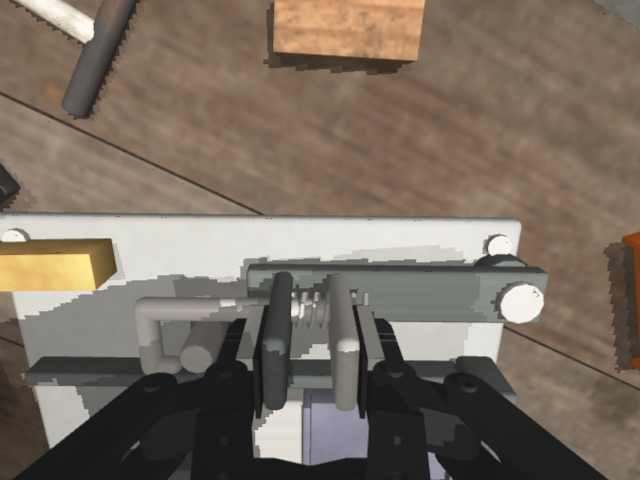

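View pics/s7c.png

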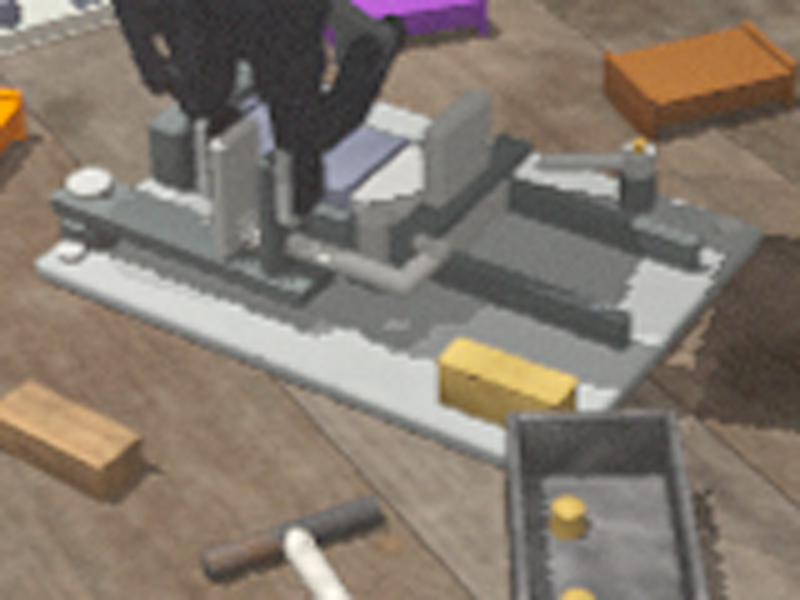

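The wrist view shows the post (197,345) inside the hook's mouth, between the claw and the rod. The side force rises only from th≈0, so the tie is on its stop. Letting go now.

Run:
```python
from h import *
p,q=tie(-.003,.081,.0006); r.move_linear(p,rot=q,vel=.04); print(r.current_contact_force().round(1))
for o in(.45,.55,.65): r.set_gripper(o); print(o,r.current_opening(),r.current_contact_force().round(1),r.current_t())
r.set_gripper(1.0); print(r.current_opening(),r.current_contact_force().round(1))
wgrab('w8')
r.move_linear(p+[0,0,.12],vel=.15)
p2,q2=tie(0,.27,.0); r.move_to(p2-.06*BY,q2); print(r.current_t(),r.current_contact_force())
wgrab('w9'); crop('w9',60,100,560,400,1.6,'w9c'); grab('scene','s9'); crop('s9',240,240,400,360,5,'s9c')
```

```text
[-8.7  9.6 14.6]
0.45 0.4505253058135077 [7.7 4.7 0.9] 17.1333
0.55 0.5503510493548667 [ 7.1  2.4 -2.1] 17.3833
0.65 0.6474999245076963 [ 2.4  2.4 -0.3] 17.6333
1.0014774587782895 [-0.5  1.2  0.4]
19.5 [-0.23765347 -0.26319177  0.21106432]
```

View pics/w9.png

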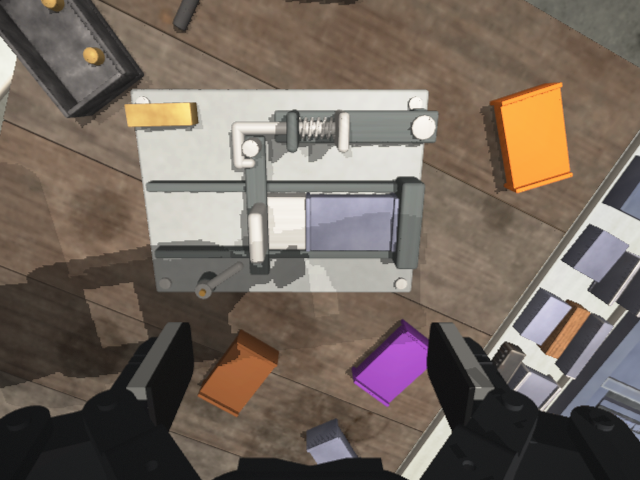

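View pics/s9c.png

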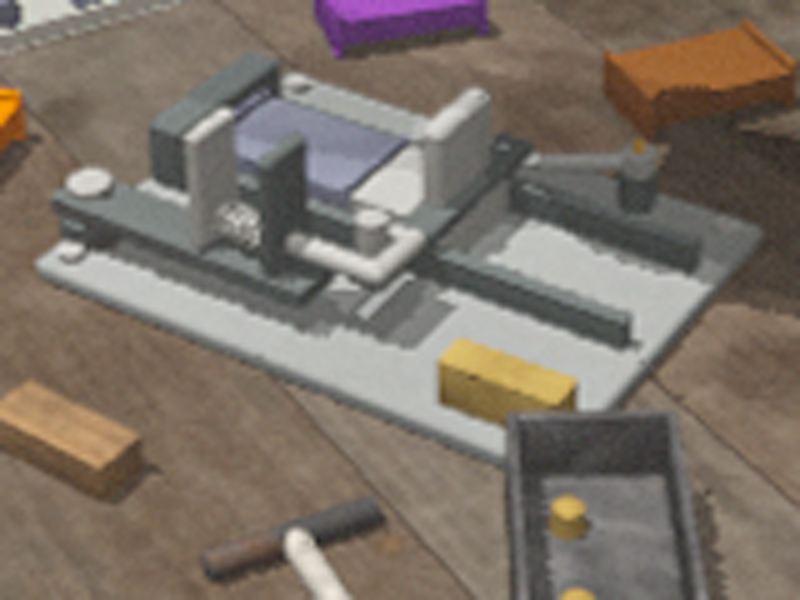

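Run:
```python
from h import *
crop('w9',190,90,450,305,3,'w9c')
im=load('w9'); C=[]
for ua,ub in((283,302),(334,354)):
    P=np.array([world(im,u,v) for v in range(100,165) for u in range(ua,ub) if im['depth'][v,u]>0])
    P=P[(P[:,2]>.086)&(P[:,2]<.097)]; C.append(P.mean(0)); print(len(P),P.mean(0))
d=C[0]-C[1]; print('over both mm',np.linalg.norm(d[:2])*1e3+8,'th',YAW+np.pi-np.arctan2(d[1],d[0]))
O=np.array([.5728,.0855,0])
for n,u,v,z in(('block back',306,225,.036),('block front',398,225,.036),('head face',399,225,.044),('post',250,148,.062)):
    w=world(im,u,v,z)-O; print(n,w@BX,w@BY)
```

```text
450 [0.59469068 0.12935176 0.09113783]
446 [0.63065441 0.12640893 0.0910253 ]
over both mm 44.083933275488505 th 0.0026457055700679355
block back 0.027825397729592017 -0.040035762826440294
block front 0.11007556117859196 -0.040015224446309935
head face 0.10917441804324118 -0.037549669265134915
post -0.015333586539405069 0.030684473722681304
```

View pics/w9c.png

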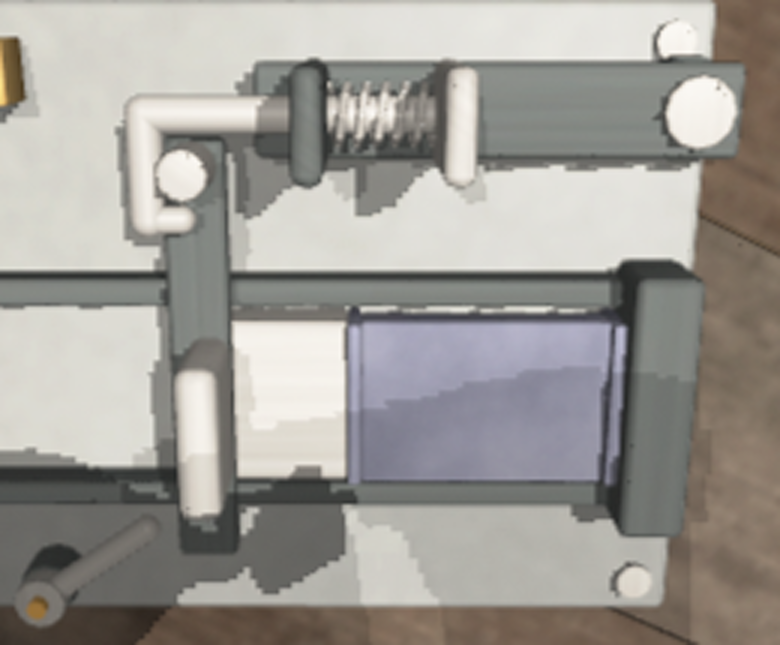

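The crop shows the post (182,175) in the hook, the block closed up between jaw and head, and the pawl tip (152,525) behind the crossbar end. Measured values:

| Check | Measured | Expected |
|---|---|---|
| Over cap and lug | 44.1 mm (plunger about 0.006) | plunger about 0.006 |
| Tie angle | 0.003 rad | 0 |
| Block span, bed x | 27.8–110.1 mm | 28–110 mm |
| Pawl angle to rail | about 0.59 rad | 0.62 rad at the start (sprung in) |

Everything agrees, so I'm handing in.

Run:
```python
from h import *
r.hand_in(); print(r.current_t())
```

```text
the job is handed in; nothing more can be done
the job is handed in; nothing more can be done
```

The block is locked up and the job is handed in. It took about 20 s of the 51 s, and my last checks agreed with the description.

- **Jaw:** I pushed it with the shut fingers until it stopped hard at about 21 N. The block is against the head block: it spans bed x 27.8–110.1 mm, against 28–110 expected.
- **Pawl:** its tip lies behind the crossbar end, at about the same angle as before the push. I judged this from the pictures; there is no direct reading of that joint.
- **Tie:** I squeezed cap and lug to 31.3 mm (32 given for fully squeezed), swung the tie to its stop still squeezed, and let go. It now stands at about 0.003 rad.
- **Hook:** it is round the post. Cap and lug measure 44.1 mm over both, which is plunger about 0.006, so it is drawn tight.
- **Surroundings:** the loose things look unmoved in the last pictures. The gripper was open, clear above the fixture and touching nothing when I handed in.

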